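# Slide a pressing plate home over the studs of a gluing jig

## Robot

A 6-joint arm with a two-finger parallel gripper is mounted at the origin on the work surface. World frame = base frame: x ahead of the robot, y to its left, z up, the work surface at z = 0. Lengths are in m, angles in rad, forces in N, time in s.
With the tool pointing down it reaches from about 0.275 to 0.825 m from the base axis. Payload 4.9 kg.
Tool frame: the origin (TCP) lies midway between the tips of the shut fingers; the grasp point (between the pads) lies 19 mm behind it (grip_point_offset is the distance from the TCP to the grasp point, in m); z points along the fingers, x is the direction in which the jaws open and shut, and the axes are right-handed (so a half turn about z gives the same grasp; the last joint's range is limited). The gripper opens to 85 mm and grips with 20 to 120 N. Pads are 22 mm wide; open, the fingers measure 114 mm over their backs; the gripper's body (76 mm by 85 mm) begins 54 mm behind the grasp point. The pads swing forward as they close: fully open they stand 13 mm farther back than shut.
Start: joints at [-0.134, 0.326, -0.193, 1.052, 0, 1.437], TCP at [0.55, 0, 0.195] pointing down, gripper open.
Joint ranges: [-2.65, 2.65], [-0.97, 1.79], [-1.3, 1.35], [-1.93, 2.1], [-1.47, 1.37], [-3.14, 3.14]. Speed limits (rad/s): [2.57, 2.57, 3.14, 3.14, 3.14, 3.14].

## Interface

Orientations are given as a rotation vector (axis times angle).
In Python, from cell import * gives the robot as it stands. Calls block until the motion is done:
- movep(position, orientation): joint-space move of the TCP to a pose.
- move_l(position, velocity=0.15, rot=None, until_force=None): straight line of the TCP; rot=None keeps the orientation; velocity is the mean speed in m/s. With until_force (N) it stops when the force on the tool has changed by that much, and returns True; else False.
- set_joints(angles): joint-space move.
- let_go() and grab(newtons=None): open the fingers fully, or close them until they stop; newtons is the grip in N (None keeps the last).
- sleep(seconds).
- ik(position, orientation): joint angles nearest the present ones, or None.
- get_state(): the state.
- grab_frame(name): name is "scene" or "side" or "wrist"; returns a dict with "img" (480x640x3 uint8, red, green, blue), "fx", "fy", "cx", "cy" (pixels), "cam_to_world" (4x4, takes a point from camera to world coordinates); the wrist camera has in their place "T_tool_cam" (4x4, takes a point from camera to tool coordinates, whose origin is the TCP and whose axes are the tool frame's). Camera axes: x right, y down, z forward; pixel columns grow to the right and rows downward; lengths in m; the calibration is good to about 2 mm. A picture is of the moment at which its call begins: read the wrist's pose just before it. There is no depth.
A pose or a line that the arm cannot do raises MotionError and nothing moves.
- sign_off(): hands the job in, once; it reports no verdict.
Trained networks look in the newest picture that a camera, given by its name, has taken for a name from the list of things; names that differ only in an ending like _2 or _b are one class to them, and where a whole thing is asked for, a point or a joint stands for the part that bears it (a point fixed in the world has none). Each returns a list of dicts, best first, with "score" (0 to 1); they miss things now and then, are a little off and sometimes report something else, mostly with a low value. They report only what shows in the picture. A call takes as long as a camera call. They do not tell look-alikes from the thing itself.
- spot_in(camera, name): "centre" ([column, row] in pixels, amid what is visible of it).
- silhouettes(camera, name): "mask" (480x640 bool, what is visible of it) and "centre" ([column, row] in pixels, amid what is visible of it).
- tip_of(camera, name): "centre" ([column, row] in pixels: a listed point, or the origin of a listed thing).
The state is a dict: "clock": time; "q": joint angles; "joint_velocities": joint speeds; "tau": joint torques, N m; "position": TCP position; "eef_rot": TCP orientation; "contact_force": force on the tool from outside, world axes, zero at the start; "wrist_torque": the same for the moment, N m; "finger_gap": opening from 0.0 (shut) to 1.0 (fully open).
Only numpy, scipy, OpenCV 4.12 (cv2) and the standard library are available. Lean on these libraries where they do the work, as an engineer would, in place of code of your own. Each camera call takes 0.05 s, during which the arm holds its last target. There are 200 camera calls.

## Task

Two gluing jigs stand on the bench, each with a pressing plate lying askew on top of its four studs. On the jig that holds the plywood blank, slide the plate with the blue handle along the stud tops, without lifting it more than a finger's breadth above them, until its four holes drop over the studs and it lies flat on the blank, then let go. Leave the plate with the yellow handle on the empty jig as it is.

Things in the scene. Friction and masses are not known exactly. Their poses are not given: they have to be found in the camera images.
- blue_plate: Loose aluminium plate 200 (x) x 130 (y) x 6 mm, 0.4 kg, four 34 mm holes at x +-45, y +-40. Blue bridge handle on top: bar 90 mm along x, 22 wide, its middle 38 mm above the plate's underside (bar from 26 to 50), over the plate's centre. Origin: centre of the underside, z up. Starts level on the stud tops, shoved 30 to 38 mm to the jig's -x, up to 12 mm sideways and turned up to 3 degrees.
- loaded_jig: Fixed grey base 240 (x) x 160 (y) x 18 mm, steel studs 14 mm thick at x +-45, y +-40, tops 54 mm above the bench. Pale plywood blank, 226 x 56 mm along x, lies between the stud rows, top at 30 mm. Origin: centre of the underside, on the bench, z up. Plate home: centred, x along x (either way), underside on the blank, 24 mm below the stud tops; 10 mm play round each stud.
- yellow_plate: Plate of the same shape and origin as the blue one but with a yellow handle, lying askew in the same way on an identical jig without plywood (fixed, not listed; its centre lies 30 to 38 mm to this plate's +x, up to about 15 mm sideways). To be left alone.
Things that resemble listed ones, but are neither listed nor needed, are in the scene too. What is shaped like the blue_plate but orange is not meant.

How it is judged:
By the outcome, as a careful person would: the job done as asked, in the order asked, and still so for the second after the job is handed in, with the robot touching nothing.
It also fails if it takes over 32 s, if anything falls off the work surface, if the arm or the gripper's body presses on something with over 40 N, if the wrist force passes 120 N, or if a joint passes its speed limit or range.

## Working session

There is one attempt and no reset: what is moved stays moved. The work goes in short steps, each a Python script; the robot and the scene stay as the last script left them, time stands still between calls to the robot, and variables do not carry over. Pictures are saved under pics/ and viewed, about 8 in all and at most 12, crops included, and the job is handed in when it is done.

```bash
mkdir -p pics; ls; python3 - <<'E'
from cell import *
import cv2,numpy as np
ims=[]
for c in ("scene","side","wrist"):
    f=grab_frame(c); cv2.imwrite(f"pics/{c}0.png",f["img"][:,:,::-1])
    print(c,f["fx"],f["fy"],f["cx"],f["cy"],np.round(f.get("cam_to_world",f.get("T_tool_cam")),3).tolist())
    for n in ("blue_plate","loaded_jig","yellow_plate"):
        print(n,[(np.round(d["centre"]).tolist(),round(d["score"],2)) for d in tip_of(c,n)],[(np.round(d["centre"]).tolist(),round(d["score"],2),int(d["mask"].sum())) for d in silhouettes(c,n)])
print(get_state())
E
```

```text
pics
scene 535.807088665149 535.807088665149 327.2882062180805 242.29001133695306 [[0.465, 0.529, -0.709, 1.295], [0.885, -0.26, 0.387, -0.403], [0.02, -0.808, -0.589, 0.776], [0.0, 0.0, 0.0, 1.0]]
blue_plate [([402.0, 262.0], 0.91), ([453.0, 227.0], 0.79), ([349.0, 208.0], 0.6)] [([456.0, 224.0], 0.88, 2336), ([357.0, 212.0], 0.68, 1329), ([402.0, 265.0], 0.58, 3263)]
loaded_jig [] [([392.0, 303.0], 0.88, 3697)]
yellow_plate [([242.0, 292.0], 0.87)] [([244.0, 296.0], 0.8, 4113)]
side 529.7950806673384 529.7950806673384 322.60964230503185 235.23627652331575 [[0.739, -0.502, 0.449, -0.083], [-0.673, -0.536, 0.51, -0.509], [-0.015, -0.679, -0.734, 0.907], [0.0, 0.0, 0.0, 1.0]]
blue_plate [([332.0, 188.0], 0.97), ([222.0, 260.0], 0.84), ([243.0, 178.0], 0.7)] [([334.0, 187.0], 0.83, 3048), ([240.0, 180.0], 0.68, 2291), ([220.0, 259.0], 0.66, 3791)]
loaded_jig [([346.0, 205.0], 0.71), ([333.0, 190.0], 0.19)] []
yellow_plate [([432.0, 283.0], 0.84)] [([429.0, 287.0], 0.91, 4901)]
wrist 429.45473034713524 429.45473034713524 317.22707795680833 243.50125772371467 [[1.0, 0.001, -0.002, -0.0],
[... 243 characters left out ...]
96.0], 0.7, 18538)]
{'clock': 1.05, 'q': array([-1.34205368e-01,  3.26205405e-01, -1.92613472e-01,  1.05200197e+00,
        2.73415429e-05,  1.43660427e+00]), 'joint_velocities': array([-0.00021605, -0.00103371,  0.00050944,  0.00072169,  0.00045081,
       -0.00052378]), 'tau': array([ 2.94242182e-05, -4.43338144e+01,  2.62761408e+01,  1.04232600e-03,
       -1.70164039e-04,  9.28860658e-06]), 'position': array([5.50008560e-01, 1.67270276e-05, 1.94772765e-01]), 'eef_rot': array([-3.14156228e+00,  2.09054512e-05,  3.24303259e-05]), 'contact_force': array([-0.05051536, -0.32507546,  0.07930277]), 'wrist_torque': array([ 0.01760757,  0.02967298, -0.06558103]), 'finger_gap': 1.0005242900814728}
```

View pics/scene0.png

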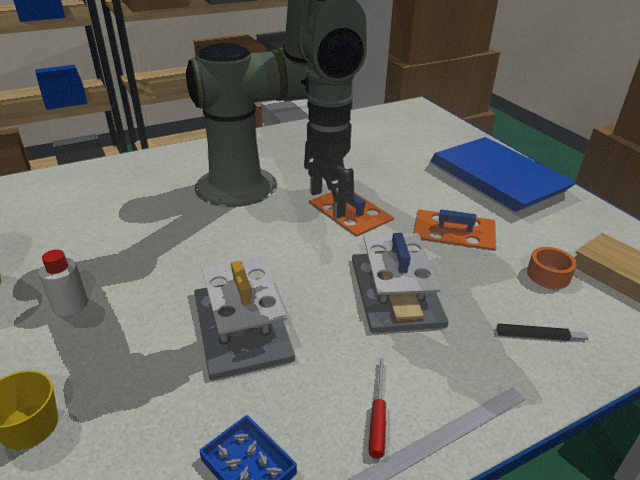

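View pics/side0.png

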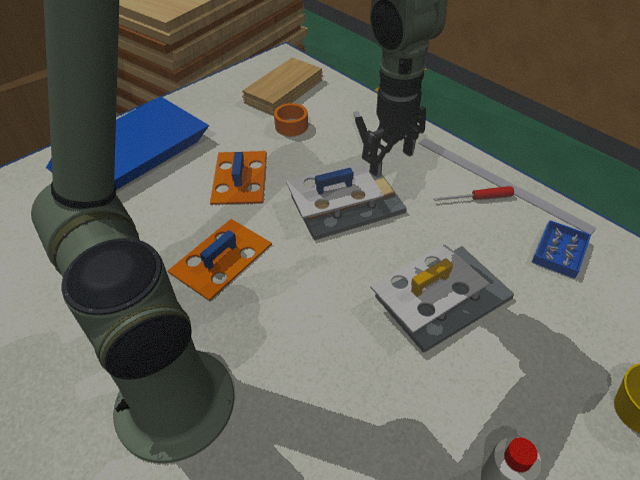

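The scene shows the aluminium plate with the blue handle at scene (402,262) / side (332,188), on the jig with plywood sticking out at scene (407,305).

Look-alikes:
- Orange plates with blue handles at scene (453,227) and (349,208), which I'm rejecting because they're orange.
- The yellow-handled plate on the empty jig at scene (242,292), which I'm rejecting because of its handle and the missing plywood.

I choose (402,262), and will check it with a close wrist view.

```bash
cat > h.py <<'E'
from cell import *
import cv2,numpy as np
from scipy.spatial.transform import Rotation as R
def pose(s):
    T=np.eye(4);T[:3,:3]=R.from_rotvec(s["eef_rot"]).as_matrix();T[:3,3]=s["position"];return T
def frame(c,name=None):
    T=pose(get_state()) if c=="wrist" else None
    f=grab_frame(c); f["T"]=T@f["T_tool_cam"] if c=="wrist" else np.array(f["cam_to_world"])
    if name: cv2.imwrite(f"pics/{name}.png",f["img"][:,:,::-1])
    return f
def onplane(f,px,z):
    d=f["T"][:3,:3]@np.array([(px[0]-f["cx"])/f["fx"],(px[1]-f["cy"])/f["fy"],1]);o=f["T"][:3,3]
    return o+d*(z-o[2])/d[2]
def proj(f,P):
    P=np.atleast_2d(P);c=(P-f["T"][:3,3])@f["T"][:3,:3]
    return np.c_[f["fx"]*c[:,0]/c[:,2]+f["cx"],f["fy"]*c[:,1]/c[:,2]+f["cy"]]
def place(p,pts): # p=(x,y,yaw), pts Nx3 local
    c,s=np.cos(p[2]),np.sin(p[2]);pts=np.atleast_2d(pts).astype(float)
    return np.c_[p[0]+c*pts[:,0]-s*pts[:,1],p[1]+s*pts[:,0]+c*pts[:,1],pts[:,2]]
def down(yaw): # tool down, tool x axis along yaw
    return (R.from_euler("z",yaw)*R.from_rotvec([np.pi,0,0])).as_rotvec()
E
python3 - <<'E'
from h import *
fs,fd=frame("scene"),frame("side")
print("plate z.054",onplane(fs,(402,262),.054),onplane(fd,(332,188),.054))
print("yellow",onplane(fs,(242,292),.054),onplane(fd,(432,283),.054))
print("handle ends",[onplane(f,p,.104)[:2] for f,p in ((fs,(401,234)),(fs,(405,270)),(fd,(318,184)),(fd,(352,172)))])
p=onplane(fd,(332,188),.054)
# camera offset 0.069 in tool -y (=world +y when yaw 0) ; optical axis meets the plate
movep([p[0]+.02,p[1],.27],down(0))
f=frame("wrist","w1")
print(get_state()["clock"],proj(f,p))
for n in ("blue_plate","loaded_jig"): print(n,[(np.round(d["centre"]).tolist(),round(d["score"],2)) for d in tip_of("wrist",n)])
E
```

```text
plate z.054 [0.56302403 0.18350746 0.054     ] [0.55885548 0.18182816 0.054     ]
yellow [ 0.50105865 -0.16307272  0.054     ] [ 0.51158645 -0.16451105  0.054     ]
handle ends [array([0.53028016, 0.19694997]), array([0.63796759, 0.13364656]), array([0.50732436, 0.17299247]), array([0.59257988, 0.14982483])]
2.0167 [[297.34667411 200.41327932]]
blue_plate [([6.0, 147.0], 0.71), ([298.0, 204.0], 0.64)]
loaded_jig []
```

View pics/w1.png

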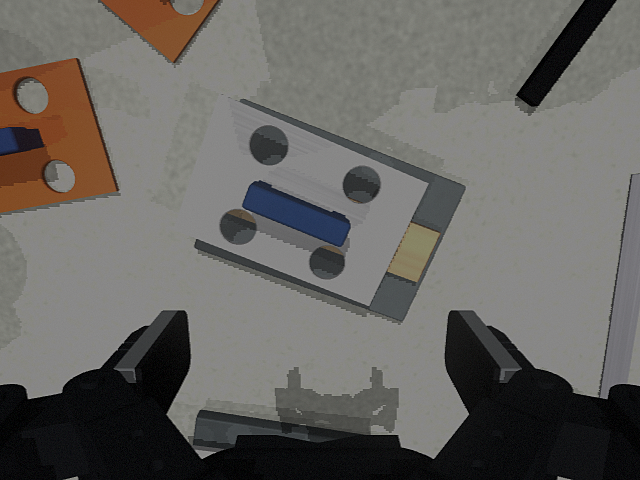

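The wrist view shows the chosen plate: aluminium, holes at (269,145), (362,184), (238,226) and (327,263), blue bar centred at (297,213). Plywood sticks out at (413,252), and the jig's +x corners are at about (466,186) and (403,321). The choice is confirmed. I'll zoom in to get precise points.

```bash
python3 - <<'E'
import cv2,numpy as np
i=cv2.imread("pics/w1.png")[85:335,185:480]
i=cv2.convertScaleAbs(i,alpha=1.5)
i=cv2.resize(i,None,fx=2.4,fy=2.4,interpolation=cv2.INTER_CUBIC)
for k in range(0,295,50): cv2.putText(i,str(185+k),(int(k*2.4),10),0,.4,(0,0,255),1);cv2.line(i,(int(k*2.4),12),(int(k*2.4),20),(0,0,255),1)
for k in range(0,250,50): cv2.putText(i,str(85+k),(0,int(k*2.4)+4),0,.4,(0,0,255),1)
cv2.imwrite("pics/w1c.png",i)
E
```

```text
(no output)
```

View pics/w1c.png

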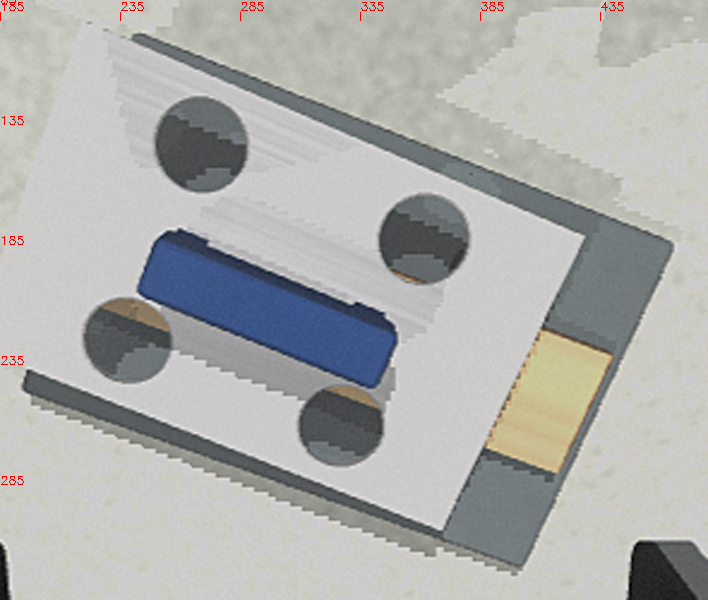

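```bash
python3 - <<'E'
from h import *
from scipy.optimize import least_squares
f=frame("wrist")
o=lambda u,v:(185+u/2.4,85+v/2.4)
img=[o(*q) for q in [(587,235),(441,531),(201,144),(424,238),(127,340),(341,425)]]
P=np.array([[.1,.065,.06],[.1,-.065,.06],[-.045,.04,.06],[.045,.04,.06],[-.045,-.04,.06],[.045,-.04,.06]])
J=np.array([[.12,.08,.018],[.12,-.08,.018],[.113,.028,.03],[.113,-.028,.03]])
ij=[o(*q) for q in [(673,243),(522,570),(612,355),(558,472)]]
def fit(L,I):
    r=least_squares(lambda p:(proj(f,place(p,L))-I).ravel(),[.56,.18,-.35]);print(r.x,np.round(r.fun.reshape(-1,2),1).tolist());return r.x
p=fit(P,np.array(img));j=fit(J,np.array(ij))
c,s=np.cos(j[2]),np.sin(j[2]);d=p[:2]-j[:2]
print("plate in jig mm",1e3*np.array([c*d[0]+s*d[1],-s*d[0]+c*d[1]]),"turn",np.degrees(p[2]-j[2]))
np.save("fit.npy",np.array([p,j]))
print("jig other corners proj",proj(f,place(j,[[-.12,-.08,.018],[-.12,-.08,0],[-.12,.08,.018]])))
for yaw in (p[2]+np.pi/2,p[2]-np.pi/2): print(yaw,ik([p[0],p[1],.2],down(yaw)))
E
```

```text
[ 0.56066795  0.17704361 -0.40039122] [[-0.6, -0.1], [0.0, -0.6], [0.2, 0.1], [0.3, 0.5], [0.0, -0.2], [0.0, 0.3]]
[ 0.5849287   0.15650508 -0.3554847 ] [[-0.1, -0.9], [-0.6, -0.1], [0.4, 0.3], [0.3, 0.7]]
plate in jig mm [-29.89225027  10.81058781] turn -2.572954146916526
jig other corners proj [[190.4259477  249.42816828]
 [195.1981448  244.75059547]
 [236.11954094  97.87619072]]
1.170405109894201 [ 1.80355022e-01  3.93629672e-01 -7.97188065e-02  1.09744785e+00
  4.44089210e-16  5.80746239e-01]
-1.9711875436955921 [ 0.18035502  0.39362967 -0.07971881  1.09744785  0.         -2.56084641]
```

```bash
python3 - <<'E'
from h import *
from scipy.optimize import least_squares
f=frame("wrist")
o=lambda u,v:(185+u/2.4,85+v/2.4)
J=np.array([[.12,.08,.018],[.12,-.08,.018],[.113,.028,.03],[.113,-.028,.03],[-.12,-.08,.018]])
ij=np.array([o(*q) for q in [(673,243),(522,570),(612,355),(558,472),(22,388)]])
def res(p,w=np.ones(5)):
    e=((proj(f,place(p,J))-ij)*w[:,None]).ravel()
    a,b=proj(f,place(p,[[.12,.08,.018],[-.12,.08,.018]]));n=np.array([-(b-a)[1],(b-a)[0]]);n/=np.linalg.norm(n)
    return np.r_[e,(np.array(o(133,35))-a)@n,(np.array(o(400,138))-a)@n]
p=np.load("fit.npy")[0]
r=least_squares(res,[.58,.16,-.35],loss="soft_l1");j=r.x
print(j,np.round(r.fun,1))
c,s=np.cos(j[2]),np.sin(j[2]);d=p[:2]-j[:2]
print("plate in jig mm",1e3*np.array([c*d[0]+s*d[1],-s*d[0]+c*d[1]]),"turn",np.degrees(p[2]-j[2]))
np.save("fit.npy",np.array([p,j]))
yaw=p[2]+np.pi/2
movep([p[0],p[1],.17],down(yaw))
print(move_l([p[0],p[1],.076],.12,until_force=8))
print(get_state()["position"],get_state()["clock"])
f=frame("wrist","w2")
pr=proj(f,place(p,[[.045,.04,.06],[-.045,.04,.06],[.045,0,.104],[-.045,0,.104]]));print(pr)
E
```

```text
[ 0.58527307  0.15673588 -0.35722797] [ 0.1 -0.7 -0.5 -0.1  0.6  0.4  0.4  0.8 -3.5  2.4 -0.5 -0.7]
plate in jig mm [-30.15297603  10.42181271] turn -2.4730720228632386
False
[0.56136591 0.17719533 0.07676288] 4.2333
[[392.75329902 355.25211225]
 [402.13882767 177.66767194]
 [313.42168403 410.7447564 ]
 [312.88528237 192.47195142]]
```

View pics/w2.png

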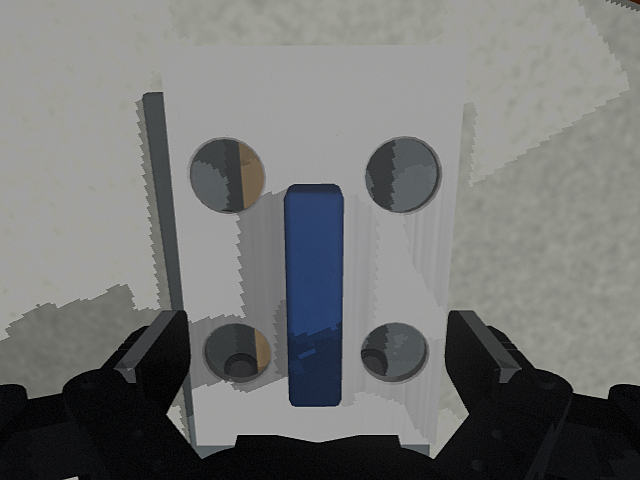

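The wrist view confirms the pads straddle the blue bar (columns 287–343, rows 184–405). The jig's corner is at about (152,94), and dark stud parts show through the lower holes at (239,363) and (372,360). I'll check these against my fit before gripping.

```bash
python3 - <<'E'
from h import *
f=frame("wrist");p,j=np.load("fit.npy")
print("cam",f["T"][:3,3], "corner",proj(f,place(j,[[-.12,-.08,.018],[-.12,-.08,0]])))
for z in (.018,.036,.054): print(z,np.round(proj(f,place(j,[[a,b,z] for a in(-.045,.045) for b in (-.04,.04)]))).tolist())
print("plate",np.round(proj(f,place(p,[[-.1,.065,.06],[-.1,-.065,.06],[-.045,-.04,.06],[-.045,.04,.06],[.045,-.04,.06],[.045,.04,.06]]))).tolist())
E
```

```text
cam [0.49853652 0.20509509 0.25569561] corner [[133.78731816  88.98381299]
 [146.95686188  91.51311104]]
0.018 [[225.0, 226.0], [365.0, 220.0], [239.0, 366.0], [367.0, 361.0]]
0.036 [[217.0, 233.0], [369.0, 227.0], [234.0, 383.0], [371.0, 378.0]]
0.054 [[209.0, 242.0], [374.0, 236.0], [227.0, 402.0], [375.0, 397.0]]
plate [[468.0, 45.0], [158.0, 45.0], [225.0, 177.0], [402.0, 177.0], [236.0, 355.0], [393.0, 355.0]]
```

The stud feet match the prediction to within about 3 mm, against 10 mm of play. I'll grip and slide level, then check before lowering.

```bash
python3 - <<'E'
from h import *
p,j=np.load("fit.npy")
grab(60); s=get_state();print(s["finger_gap"],s["position"],s["contact_force"],s["clock"])
move_l([j[0],j[1],.0775],.05,rot=down(j[2]+np.pi/2))
s=get_state();print(s["finger_gap"],s["position"],s["contact_force"],s["clock"])
f=frame("wrist","w3");frame("side","s3")
for z in (.018,.054): print(z,np.round(proj(f,place(j,[[a,b,z] for a in(-.045,.045) for b in (-.04,.04)]))).tolist())
a=f["img"];b=cv2.imread("pics/s3.png")[100:280,230:470]
b=cv2.resize(b,(400,300));cv2.imwrite("pics/c3.png",np.hstack([cv2.resize(a[:,:,::-1],(400,300)),b]))
E
```

```text
0.0026175553345386786 [0.5606474  0.17705123 0.07596773] [-0.91516926  0.08641164 -0.39751457] 5.1
-0.002174704714167111 [0.5850491  0.15668557 0.07734484] [ 0.55941017 -0.21692957  0.01325786] 5.8917
0.018 [[243.0, 170.0], [388.0, 170.0], [249.0, 320.0], [382.0, 320.0]]
0.054 [[230.0, 178.0], [400.0, 178.0], [239.0, 350.0], [392.0, 350.0]]
```

View pics/c3.png

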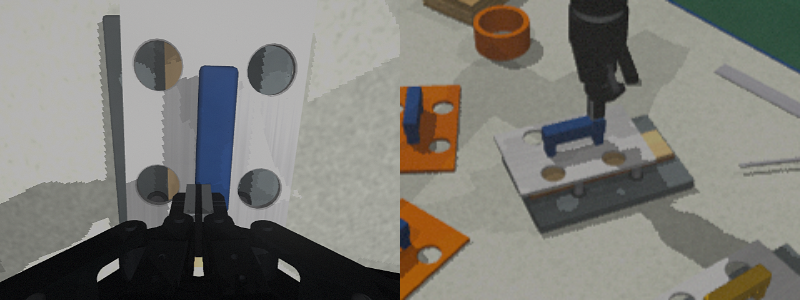

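The gap reads 0, so the fingers closed above the bar and the plate didn't move. The visible tips seem to sit about 39 mm higher than the reported TCP. I'll measure the real tip height with the fixed cameras.

```bash
python3 - <<'E'
from h import *
s=get_state();t=s["position"];out=[]
for c in("scene","side"):
    f=frame(c);im=f["img"][:,:,::-1].copy();u=proj(f,[t,t+[0,0,.04]]);print(c,u)
    x,y=np.round(u[0]).astype(int);x0,y0=x-50,y-85
    k=cv2.resize(im[y0:y0+150,x0:x0+100],(400,600),interpolation=cv2.INTER_CUBIC)
    k=cv2.convertScaleAbs(k,alpha=1.5)
    for q in u: cv2.drawMarker(k,tuple(np.round((q-[x0,y0])*4).astype(int).tolist()),(0,0,255),0,16)
    out.append(k);print(x0,y0)
cv2.imwrite("pics/c4.png",np.hstack(out))
E
```

```text
scene [[398.53224584 262.49640408]
 [400.44049731 247.30622986]]
349 177
side [[347.29252211 180.66828027]
 [347.62095226 167.55150642]]
297 96
```

View pics/c4.png

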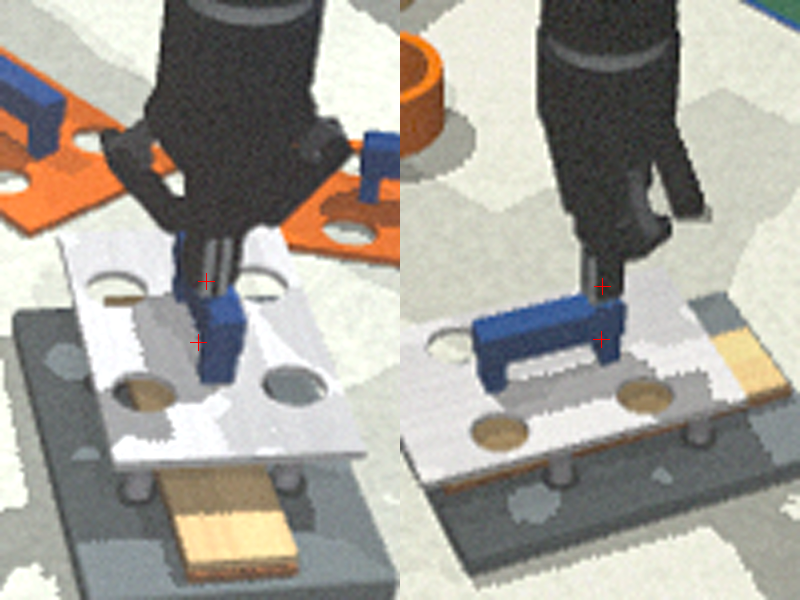

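Both fixed views show the shut tips about 30 mm above the reported TCP, just over the bar top, and the plate not moved. I'll go back, reach 30 mm deeper with a force guard, and verify the grip by the finger gap.

```bash
python3 - <<'E'
from h import *
p,j=np.load("fit.npy")
t=get_state()["position"]
move_l([t[0],t[1],.13],.15); let_go()
move_l([p[0],p[1],.10],.15,rot=down(p[2]+np.pi/2))
print("hit",move_l([p[0],p[1],.046],.08,until_force=6))
grab(60); s=get_state();print(s["finger_gap"],s["position"],s["contact_force"],s["clock"])
E
```

```text
hit False
0.24526940026806424 [0.56091189 0.17710944 0.04640035] [-0.20143569 -0.21455894  3.37704739] 9.2417
```

The gap of 0.245 matches the 22 mm bar, so it's gripped. Now the level slide.

```bash
python3 - <<'E'
from h import *
p,j=np.load("fit.npy")
move_l([j[0],j[1],.0475],.04,rot=down(j[2]+np.pi/2))
s=get_state();print(s["finger_gap"],s["position"],s["contact_force"],s["clock"])
f=frame("wrist","w5");g=frame("side")
for z in (.018,.054): print(z,np.round(proj(f,place(j,[[a,b,z] for a in(-.045,.045) for b in (-.04,.04)]))).tolist())
b=g["img"][110:260,250:450,::-1]
cv2.imwrite("pics/c5.png",np.hstack([cv2.resize(f["img"][:,:,::-1],(400,300)),cv2.resize(b,(400,300))]))
E
```

```text
0.24269396129969217 [0.58493972 0.15670796 0.04723668] [-0.80814405 -0.2793912  -3.61885173] 10.1917
0.018 [[232.0, 176.0], [398.0, 176.0], [241.0, 345.0], [390.0, 345.0]]
0.054 [[215.0, 187.0], [414.0, 187.0], [227.0, 384.0], [403.0, 384.0]]
```

View pics/c5.png

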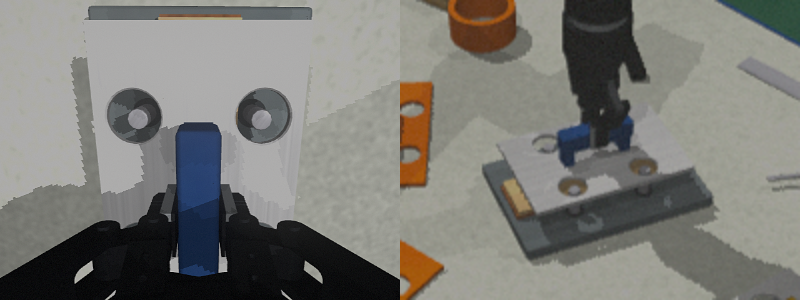

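The stud tops show inside both visible holes: studs at about (221,192) and (419,192), holes centred at about (214,184) and (422,185). The plate is about 2.5 mm short in +x, so I'll correct that, lower with a force guard and release.

```bash
python3 - <<'E'
from h import *
p,j=np.load("fit.npy")
x,y,_=place(j,[[.0025,.0008,0]])[0]
move_l([x,y,.0475],.04)
print("hit",move_l([x,y,.0205],.03,until_force=8))
s=get_state();print(s["finger_gap"],s["position"],s["contact_force"],s["clock"])
if s["position"][2]<.027:
    let_go(); sleep(.2); move_l([x,y,.12],.12)
    move_l([x,y,.18],.2)
f=frame("wrist");g=frame("side");h=frame("scene")
print(get_state()["clock"],get_state()["contact_force"])
w=cv2.resize(f["img"][:,:,::-1],(400,300))
b=cv2.resize(g["img"][110:260,250:450,::-1],(400,300));c=cv2.resize(h["img"][210:345,310:490,::-1],(400,300))
e=cv2.resize(h["img"][240:390,160:360,::-1],(400,300))
cv2.imwrite("pics/c6.png",np.vstack([np.hstack([w,b]),np.hstack([c,e])]))
E
```

```text
hit True
0.24330189775027758 [0.58749889 0.15652824 0.02243295] [ 0.10095392 -0.10574548  4.26971755] 11.3167
13.7333 [-0.21599434  0.12784742  0.88538083]
```

View pics/c6.png

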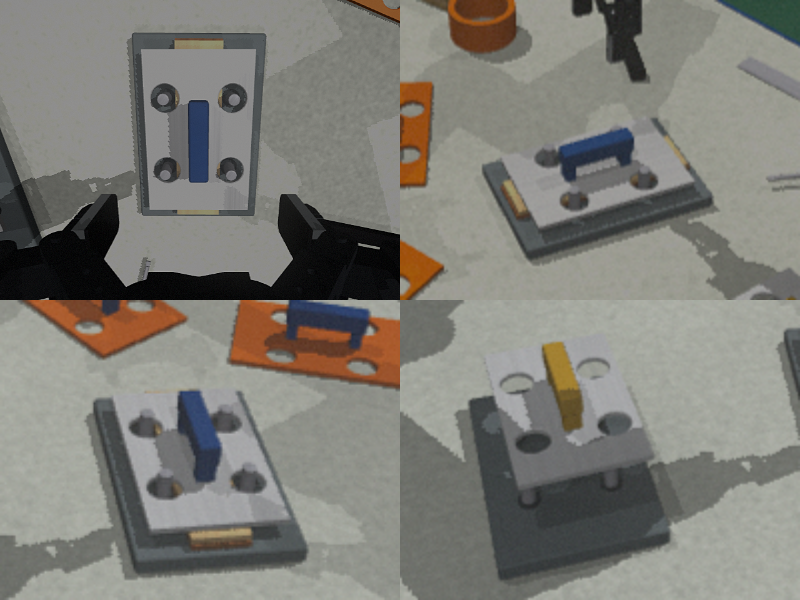

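All four studs stand up through the plate's holes (wrist tile: (163,99), (233,99), (165,170), (230,170)). The plate lies flat on the plywood, and the yellow plate is still askew on its own studs. The gripper is clear, so I'm handing in.

```bash
python3 -c "
from cell import *
print(sign_off())"
```

```text
the job is handed in; nothing more can be done
None
```

The blue-handled plate is home on the jig with the plywood: I slid it level along the stud tops, lowered it over the studs and let go. I handed in at about 13.7 s on the robot clock.

- **Missed first grasp:** the shut fingertips sat about 30 mm above the reported TCP, so the fingers closed just over the bar. The plate did not move. I reached 30 mm deeper and the finger gap then matched the 22 mm bar.
- **Position correction:** before lowering, the wrist view showed the plate about 2.5 mm short in the jig's +x. I corrected that, and it dropped about 24–25 mm until light contact, which matches resting on the plywood.
- **Last checks:** all three cameras showed the four studs up through the holes and the plate flat on the plywood. The gripper was clear, and the scene view showed the yellow plate still askew on its own jig.
- **Disagreement:** my fit of the jig's position was about 2–3 mm off at the studs, and up to about 6 mm at one base corner. That was within the 10 mm of play.

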